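Load the tube spinner: disc onto its drive pins, spacer, then cap

TASK

Build up the tube spinner on its spindle in this order: first the blue tube disc, hub upward, turned until its underside slots drop over the spindle's drive pins and it sits fully home on the seat; then the tall yellow spacer ring flat on the disc's hub; last the black cap over the end of the spindle, down flat on the spacer. Leave the short green ring and everything else on the bench where it is.

Things in the scene. Friction and masses are not known exactly. Their poses are not given: they have to be found in the camera images.
- drive: White tube-spinner drive unit, a box 150 x 150 mm, 56 mm high, fixed to the bench, its place and yaw differing each time. Origin: centre of its underside, z up. In the middle of its top stands the vertical spindle.
- spindle_tip (a point): Top of the spindle, on its axis: a round steel post 10 mm in diameter rising 80 mm above the seat, its top 6 mm tapering to 4 mm. The spindle and its drive pins are held by a brake and turn only above about 0.25 N m.
- seat (a point): Point on the spindle axis on the flat round seat plate (66 mm wide), 60 mm above the bench; z up. On the seat, 20 mm from the axis and 90 degrees apart, stand four drive pins, 7 mm thick and 7 mm high, tips tapered. Their angle differs each time, is not reported and is independent of the drive's yaw: see it, or find it by turning the disc while it rests on the pins.
- disc: Blue tube disc, 0.15 to 0.31 kg. Origin: centre of its underside, z up its axis. Flange 104 mm in diameter, 8 to 16 mm above the origin; through bore 13 mm. Underside (0 to 8 mm, 52 mm square) has a cross slot 9 mm wide, 8 mm deep, along the disc's x and y axes. Lined up with the pins it drops home, origin at the seat; if not, it stands 7 mm high on them.
- hub_top (a point): Centre of the top of the disc's white hub, 42 mm above the disc's origin. The hub is 30 x 30 mm square, its sides square to the disc's x and y axes, standing 26 mm above the flange; grip it by two opposite sides. The slots begin to drop over the pins when within about 5 degrees of them, so any 90 degree turn passes one fit.
- spacer: Yellow plastic spacer ring, 34 mm outside, bore 13 mm, 24 mm high, lying flat; origin: centre of its underside, z up the axis. It goes on the hub, its underside 42 mm above the seat.
- cap: Black ribbed round cap with a red dot on top, 34 mm in diameter (ribs to 37 mm are look only), 34 mm high, standing open end down; origin: centre of its open underside, z up. Blind bore 13 mm wide, 20 mm deep. It goes over the end of the spindle onto the spacer, its underside 66 mm above the seat.
- spare: Short green ring, 34 mm outside, 14 mm high, of another set: not used. Origin: centre of its underside.
- rack: White card tube rack 85 x 190 mm, 42 mm high, with three tubes standing to 72 mm; bystander. Origin: centre of its underside.
- timer: White bench timer 30 x 75 x 68 mm high; bystander. Origin: centre of its underside.
- cassette: White test cassette 22 x 72 x 6 mm lying flat; bystander. Origin: centre of its underside.
- spray: White bottle 60 mm in diameter, 150 mm high; bystander. Origin: centre of its underside.

How it is judged:
On the way, in this order (a step that is already met when the one before it is completed fails the run):
1. the disc is fully home on the seat, its slots over the drive pins (horizontal distance between disc and seat below 0.004 m and z of disc in the frame of seat between -0.003 and 0.0025 m and angle between disc's own z axis and vertical below 0.08 rad), for 0.2 s.
2. then the yellow spacer lies flat on the hub of the disc (all of step 1 and horizontal distance between spacer and seat below 0.004 m and z of spacer in the frame of seat between 0.0385 and 0.0455 m and angle between spacer's own z axis and vertical below 0.08 rad), for 0.2 s.
3. then the cap is down on the spacer (all of step 2 and horizontal distance between cap and seat below 0.004 m and z of cap in the frame of seat between 0.0625 and 0.0695 m and angle between cap's own z axis and vertical below 0.08 rad), for 0.2 s.
At the end, for the whole second after the job is handed in: Disc, spacer and cap are stacked on the spindle, at rest: each within 4 mm of the axis and upright within 0.08 rad; disc origin no more than 2.5 mm above the seat, spacer underside 42 mm (+-3.5) and cap underside 66 mm (+-3.5) above it (all of step 3 and linear speed of each of disc, spacer, cap below 0.02 m/s); the robot touches nothing.
It fails at once if the unused green ring is moved by more than 30 mm (distance of spare from where it was at the start of the episode above 0.03 m).
It fails at once if another thing on the bench (rack, timer, cassette, bottle) is moved by more than 30 mm or tipped over (distance of any of rack, timer, cassette, spray from where it was at the start of the episode above 0.03 m or angle between any of rack, timer, cassette, spray's own z axis and vertical above 0.5 rad).
It also fails if it takes over 72 s, if anything falls off the work surface, if the arm or the gripper's body presses on something with over 40 N, if the wrist force passes 120 N, or if a joint passes its speed limit or range.

ROBOT

A 6-joint arm with a two-finger parallel gripper is mounted at the origin on the work surface. World frame = base frame: x ahead of the robot, y to its left, z up, the work surface at z = 0. Lengths are in m, angles in rad, forces in N, time in s.
With the tool pointing down it reaches from about 0.35 to 0.975 m from the base axis. Payload 4.9 kg.
Tool frame: the origin (TCP) lies on the mounting face of the last link; the fingertips stand 173 mm ahead of it and the grasp point (between the pads) lies 155 mm ahead of it; z points along the fingers, y is the direction in which the jaws open and shut (so a half turn about z gives the same grasp; the last joint's range is limited). The gripper opens to 85 mm and grips with 20 to 120 N. Pads are 22 mm wide; open, the fingers measure 114 mm over their backs; the gripper's body (76 mm by 85 mm) begins 54 mm behind the grasp point. The pads swing forward as they close: fully open they stand 13 mm farther back than shut.
Start: joints at [1.021, 0.053, 1.613, -0, 1.476, -0.119], TCP at [0.261, 0.568, 0.405] pointing down, gripper open.
Joint ranges: [-3.01, 3.01], [-1.01, 2.22], [0.06, 2.58], [-1.02, 4.17], [0.09, 2.62], [-3.14, 3.14]. Speed limits (rad/s): [2.57, 2.57, 3.14, 3.14, 3.14, 3.14].

INTERFACE

Orientations are given as a unit quaternion [w, x, y, z].
In Python, from plant import manip gives the robot as it stands.
- The arm moves only by the tool play_rows, never from a script. Its argument "increments" is a list of rows, each an object with "offset": the shift along the tool's x, y, z in mm, a list of three; "twist": the turn about the tool's z in rad; "grip": the opening, from 0 (shut) to 1 (fully open). In form: [{"offset": [dx, dy, dz], "twist": twist, "grip": grip}, ...]. A call has 1 to 5 rows; each row is the pose to reach, as a shift and turn from the pose commanded when the call began, along the tool's axes at that moment; what a row does not reach only later rows make up. A row lasts 1/12 s, in which the tool goes at most 41.7 mm and 7.16 degrees, less where a joint would pass 70% of its speed; a pose out of reach is approached as far as the arm can. A call with a gripper value outside its range is refused whole. The fingers move at their own pace and stop on an object; the grip force is fixed at half the most. Time passes only in rows, so rows that repeat a pose let the fingers close. It gives the time, the measured TCP pose, the force and the opening at its end, in the units of the state.
- manip.state(): the state, without advancing time (a new reading comes with each control period).
- manip.grab_frame(name): name is "scene" or "side" or "wrist"; returns the picture (420x560x3 uint8, blue, green, red); there is no depth.
- manip.get_calibration(name): a dict with "fx", "fy", "cx", "cy" (pixels), "k1" (the pictures are not rectified: a ray, as slopes to the right and down, at radius r is drawn at 1 + k1 r^2 times it, then the intrinsics apply), "T" (4x4, takes a point from camera to world coordinates). Camera axes: x right, y down, z forward; pixel columns grow to the right and rows downward; lengths in m; the calibration is good to about 2 mm. A picture is of the moment at which its call begins: read the wrist's pose just before it. get_calibration takes no time and is no camera call; for the wrist camera it gives the pose at the moment of the call.
- manip.job_done(): hands the job in, once; it reports no verdict.
Trained networks look in the newest picture that a camera, given by its name, has taken for a name from the list of things; names that differ only in an ending like _2 or _b are one class to them, and where a whole thing is asked for, a point or a joint stands for the part that bears it (a point fixed in the world has none). Each returns a list of dicts, best first, with "p" (0 to 1); they miss things now and then, are a little off and sometimes report something else, mostly with a low value. They report only what shows in the picture. A call takes as long as a camera call.
- manip.boxes_of(query, camera): "xyz" ([x, y, z] in m, in the coordinates of the camera as it stood for that picture, good to about 4 mm: the middle of the surface that is visible of it).
- manip.tip_of(query, camera): "xyz" ([x, y, z] in m, in the coordinates of the camera as it stood for that picture, good to about 4 mm: a listed point, or the origin of a listed thing).
The state is a dict: "time": time; "joint_pos": joint angles; "joint_vel": joint speeds; "joint_efforts": joint torques, N m; "tool_pos": TCP position; "tool_rot": TCP orientation; "contact_force": force on the tool from outside, world axes, zero at the start; "ft_torque": the same for the moment, N m; "gripper_width": opening from 0.0 (shut) to 1.0 (fully open).
Only numpy, scipy, OpenCV 4.12 (cv2) and the standard library are available. Lean on these libraries where they do the work, as an engineer would, in place of code of your own. Each camera call takes 0.05 s, during which the arm holds its last target. There are 200 camera calls.

## Working session

There is one attempt and no reset: what is moved stays moved. The work goes in short steps, Python scripts to look and compute and a tool call to move; the robot and the scene stay as the last step left them, time stands still between calls to the robot, and variables do not carry over. Pictures are saved under pics/ and viewed, about 8 in all and at most 12, crops included, and the job is handed in when it is done.

Besides the shell and the picture viewer there is one more tool, called after "Request:" in YAML: its name, and indented under it one key for each argument. play_rows: Moves the arm, as the interface text tells. Its arguments: {"type":"object","properties":{"increments":{"type":"array"}},"required":["increments"]}

```bash
mkdir -p pics
cat > h.py <<'E'
import numpy as np, cv2
from plant import manip
from scipy.spatial.transform import Rotation as R
def Rt(s): q=s['tool_rot']; return R.from_quat([q[1],q[2],q[3],q[0]]).as_matrix()
def look(cam,fn=None):
    T=np.array(manip.get_calibration(cam)['T']); im=manip.grab_frame(cam)
    if fn: cv2.imwrite('pics/'+fn,im)
    return im,T
def w(T,p): return T[:3,:3]@np.array(p)+T[:3,3]
def find(cam,T,names,f='tip_of',n=2):
    for q in names:
        for d in getattr(manip,f)(q,cam)[:n]: print(cam,f,q,round(d['p'],2),np.round(w(T,d['xyz']),4))
def ray(cam,T,uv):
    c=manip.get_calibration(cam); K=np.array([[c['fx'],0,c['cx']],[0,c['fy'],c['cy']],[0,0,1]])
    p=cv2.undistortPoints(np.array([[uv]],float),K,np.array([c['k1'],0,0,0.]))[0,0]
    return T[:3,3],T[:3,:3]@np.array([p[0],p[1],1.])
def atz(cam,T,uv,z):
    o,d=ray(cam,T,uv); return o+d*(z-o[2])/d[2]
E
python3 - <<'E'
from h import *
ims=[]
for c in['scene','side']:
    im,T=look(c); ims.append(im)
    find(c,T,['disc','hub_top','spindle_tip','seat','spacer','cap','spare','drive'],n=2)
    if c=='scene': find(c,T,['rack','timer','cassette','spray'],n=1)
    print(manip.get_calibration(c))
cv2.imwrite('pics/a.png',ims[0]);cv2.imwrite('pics/b.png',ims[1])
s=manip.state();print(s)
print(Rt(s))
print(manip.get_calibration('wrist'))
E
```

```text
scene tip_of disc 0.79 [4.125e-01 3.355e-01 3.000e-04]
scene tip_of hub_top 0.6 [0.4117 0.3403 0.0382]
scene tip_of hub_top 0.34 [ 0.5852  0.0398 -0.0033]
scene tip_of spindle_tip 0.88 [0.5904 0.0326 0.1379]
scene tip_of spindle_tip 0.4 [ 0.762  -0.1754  0.0011]
scene tip_of seat 0.67 [0.5846 0.0384 0.0624]
scene tip_of spacer 0.69 [ 0.4404 -0.2874  0.003 ]
scene tip_of spacer 0.53 [ 0.5902  0.0397 -0.0031]
scene tip_of cap 0.63 [ 0.7572 -0.1711  0.0012]
scene tip_of cap 0.61 [ 0.6069  0.2903 -0.002 ]
scene tip_of spare 0.75 [ 0.6285 -0.3064  0.002 ]
scene tip_of drive 0.92 [ 0.5853  0.04   -0.004 ]
scene tip_of drive 0.64 [0.591  0.0341 0.1379]
scene tip_of rack 0.63 [0.7719 0.1857 0.0031]
scene tip_of timer 0.65 [ 7.778e-01 -1.370e-02  3.000e-04]
scene tip_of cassette 0.72 [ 4.114e-01 -4.040e-02 -4.000e-04]
scene tip_of spray 0.63 [ 0.7587 -0.1742  0.0042]
{'fx': 396.216295781416, 'fy': 396.216295781416, 'cx': 281.0729111768148, 'cy': 213.61036302508893, 'k1': 0.023176856077630176, 'T': array([[ 0.48126136,  0.74246873, -0.46596963,  0.96328008],
       [ 0.87652866, -0.41320164,  
[... 1639 characters left out ...]
6106, -0.01576319, -0.03010332]), 'gripper_width': 1.0013703889057957}
[[-9.08630001e-01  4.17602108e-01 -8.48634347e-07]
 [ 4.17602108e-01  9.08630001e-01  1.87769896e-05]
 [ 8.61240507e-06  1.67069446e-05 -1.00000000e+00]]
{'fx': 378.4088110401595, 'fy': 378.4088110401595, 'cx': 278.064373817696, 'cy': 211.17253477968552, 'k1': 0.022773363659552737, 'T': array([[ 4.17193094e-01,  8.60122000e-01,  2.93496283e-01,
         1.87257391e-01],
       [ 9.08817867e-01, -3.94809672e-01, -1.34816199e-01,
         6.01605509e-01],
       [-8.32072887e-05,  3.22979053e-01, -9.46406110e-01,
         3.73717945e-01],
       [ 0.00000000e+00,  0.00000000e+00,  0.00000000e+00,
         1.00000000e+00]])}
```

View pics/a.png

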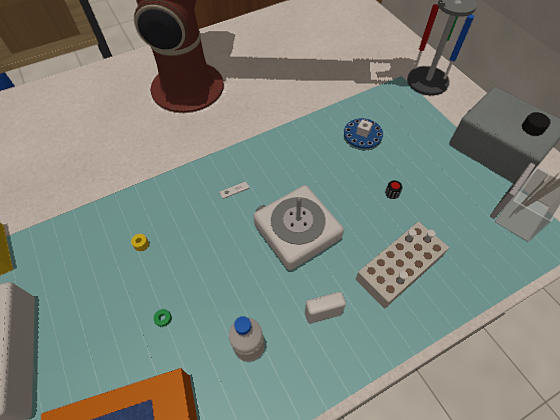

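View pics/b.png

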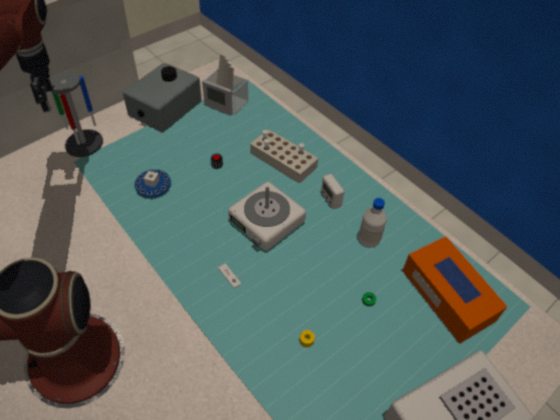

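Scene picture: disc at (363,133), drive (298,225), cap (394,188), spacer (140,241), green ring (162,317); the networks agree. Next I'll rectify the seat and hub to top-down views.

```bash
cat >> h.py <<'E'
def topdown(cam,im,T,c,z,half=0.04,n=280):
    # right=+x, up=+y
    g=np.linspace(-half,half,n); X,Y=np.meshgrid(c[0]+g,c[1]-g)
    P=np.stack([X,Y,np.full_like(X,z)],-1).reshape(-1,3)
    k=manip.get_calibration(cam); q=(P-T[:3,3])@T[:3,:3]; q=q[:,:2]/q[:,2:]
    q*=1+k['k1']*(q**2).sum(1,keepdims=True)
    u=(q*[k['fx'],k['fy']]+[k['cx'],k['cy']]).astype(np.float32).reshape(n,n,2)
    return cv2.remap(im,u[...,0],u[...,1],cv2.INTER_CUBIC)
E
python3 - <<'E'
from h import *
r=[]
for c,f in[('scene','a'),('side','b')]:
    im=cv2.imread(f'pics/{f}.png');T=np.array(manip.get_calibration(c)['T'])
    r.append(np.hstack([topdown(c,im,T,(.586,.0365),.067),topdown(c,im,T,(.4125,.339),.042)]))
o=np.vstack(r)
cv2.imwrite('pics/c.png',o)
E
```

```text
(no output)
```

View pics/c.png

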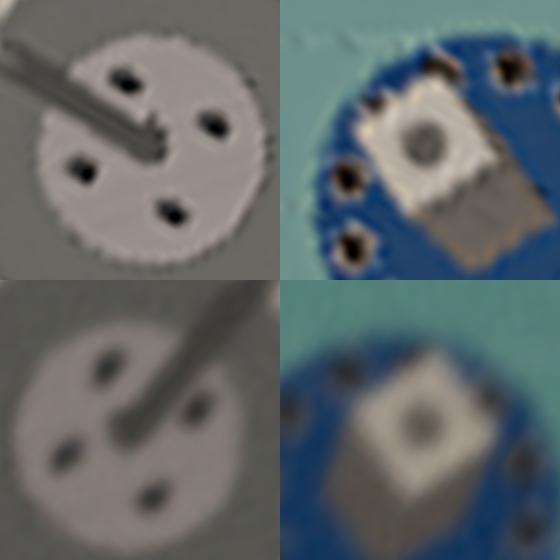

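Top-down views (3.49 px/mm). In the scene panel the pins are at (126,81), (215,125), (82,170) and (172,213), which gives about 19.1° mod 90 and an axis near (0.5865, 0.0345). The hub corners put its yaw near 37°, with its centre at (0.4135, 0.338). Next I'll move above the disc.

Request:
play_rows:
  increments:
    - {"offset": [-29, -18, 13], "twist": 0, "grip": 1}
    - {"offset": [-58, -36, 26], "twist": 0, "grip": 1}
    - {"offset": [-88, -54, 39], "twist": 0, "grip": 1}
    - {"offset": [-117, -73, 52], "twist": 0, "grip": 1}

```text
time: 1.43
tool_pos: [0.3373, 0.4516, 0.3523]
tool_rot: [0.0, 0.213, 0.977, 0.0]
contact_force: [0.5, 0.4, 0.2]
gripper_width: 0.999
```

Request:
play_rows:
  increments:
    - {"offset": [-29, -18, 13], "twist": 0.12, "grip": 1}
    - {"offset": [-58, -36, 26], "twist": 0.24, "grip": 1}
    - {"offset": [-88, -54, 39], "twist": 0.37, "grip": 1}
    - {"offset": [-117, -73, 53], "twist": 0.494, "grip": 1}
    - {"offset": [-117, -73, 53], "twist": 0.494, "grip": 1}

```text
time: 1.85
tool_pos: [0.4141, 0.3333, 0.2965]
tool_rot: [-0.0, 0.45, 0.893, -0.003]
contact_force: [-0.3, -0.3, -1.5]
gripper_width: 1.004
```

Run:
```python
from h import *
im,T=look('wrist'); find('wrist',T,['disc','hub_top'],n=1)
s=manip.state();print(s['tool_pos'],s['time'],s['joint_pos']);print(Rt(s))
cv2.imwrite('pics/d.png',np.hstack([im[:, :],topdown('wrist',im,T,(.4135,.338),.042,.03,420)])[:, :980][:, ::1])
o=topdown('wrist',im,T,(.4135,.338),.042,.03,400); cv2.imwrite('pics/d.png',o)
```

```text
wrist tip_of disc 0.7 [0.415  0.3448 0.0037]
wrist tip_of hub_top 0.64 [0.4141 0.3381 0.0397]
[0.41276497 0.33750941 0.29992741] 2.0 [ 5.45712476e-01 -7.82419514e-02  1.92287554e+00  5.14234572e-04
  1.29673684e+00 -1.00626259e-01]
[[-6.02156603e-01  7.98377994e-01 -6.69679091e-05]
 [ 7.98377858e-01  6.02156546e-01  5.38497901e-04]
 [ 4.70250039e-04  2.70794371e-04 -9.99999853e-01]]
```

View pics/d.png

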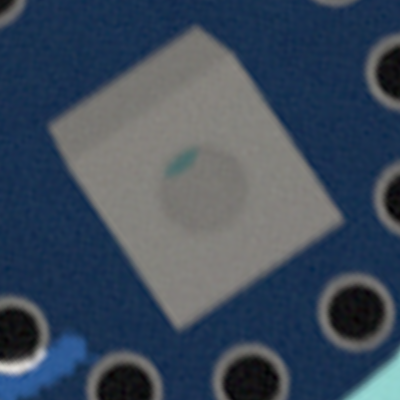

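Rectified wrist view (6.65 px/mm): the hub top corners are (72,163), (235,52), (343,220) and (180,330). That gives yaw 33.5° and centre (0.4147, 0.3393). Next I'll descend, grip and lift.

Request:
play_rows:
  increments:
    - {"offset": [0, 2.6, 35], "twist": 0.062, "grip": 1}
    - {"offset": [0, 2.6, 70], "twist": 0.062, "grip": 1}
    - {"offset": [0, 2.6, 95], "twist": 0.062, "grip": 1}
    - {"offset": [0, 2.6, 107], "twist": 0.062, "grip": 1}
    - {"offset": [0, 2.6, 107], "twist": 0.062, "grip": 1}

```text
time: 2.42
tool_pos: [0.413, 0.3395, 0.19]
tool_rot: [-0.001, 0.473, 0.881, -0.002]
contact_force: [-0.8, -0.5, -0.0]
gripper_width: 1.004
```

Request:
play_rows:
  increments:
    - {"offset": [0, 0, 0], "twist": 0, "grip": 0}
    - {"offset": [0, 0, 0], "twist": 0, "grip": 0}
    - {"offset": [0, 0, 0], "twist": 0, "grip": 0}
    - {"offset": [0, 0, 0], "twist": 0, "grip": 0}
    - {"offset": [0, 0, 0], "twist": 0, "grip": 0}

```text
time: 2.83
tool_pos: [0.4155, 0.3396, 0.1947]
tool_rot: [0.001, 0.474, 0.881, 0.001]
contact_force: [-0.3, 0.1, -0.6]
gripper_width: 0.341
```

Request:
play_rows:
  increments:
    - {"offset": [0, 0, 0], "twist": 0, "grip": 0}
    - {"offset": [0, 0, 0], "twist": 0, "grip": 0}

```text
time: 3.0
tool_pos: [0.4156, 0.3395, 0.1946]
tool_rot: [0.001, 0.474, 0.881, 0.001]
contact_force: [-0.3, -0.4, 5.8]
gripper_width: 0.334
```

Request:
play_rows:
  increments:
    - {"offset": [0, 0, -25], "twist": 0, "grip": 0}
    - {"offset": [0, 0, -60], "twist": 0, "grip": 0}
    - {"offset": [0, 0, -100], "twist": 0, "grip": 0}
    - {"offset": [0, 0, -140], "twist": 0, "grip": 0}
    - {"offset": [0, 0, -172], "twist": 0, "grip": 0}

```text
time: 3.42
tool_pos: [0.4146, 0.3389, 0.3674]
tool_rot: [0.0, 0.474, 0.881, 0.001]
contact_force: [0.7, 0.9, -2.5]
gripper_width: 0.335
```

Request:
play_rows:
  increments:
    - {"offset": [-25, -2, 0], "twist": 0, "grip": 0}
    - {"offset": [-60, -5, 0], "twist": 0, "grip": 0}
    - {"offset": [-95, -7, 0], "twist": 0, "grip": 0}
    - {"offset": [-130, -9, 0], "twist": 0, "grip": 0}
    - {"offset": [-165, -12, 0], "twist": 0, "grip": 0}

```text
time: 3.83
tool_pos: [0.4959, 0.1933, 0.3642]
tool_rot: [-0.0, 0.473, 0.881, -0.0]
contact_force: [0.3, 0.2, -2.1]
gripper_width: 0.336
```

Request:
play_rows:
  increments:
    - {"offset": [-37, -2, 0], "twist": 0.05, "grip": 0}
    - {"offset": [-74, -5, 0], "twist": 0.1, "grip": 0}
    - {"offset": [-110, -8, 0], "twist": 0.15, "grip": 0}
    - {"offset": [-145, -11, 0], "twist": 0.2, "grip": 0}
    - {"offset": [-174, -13, 0], "twist": 0.25, "grip": 0}

```text
time: 4.25
tool_pos: [0.5812, 0.0401, 0.364]
tool_rot: [-0.0, 0.581, 0.814, -0.0]
contact_force: [-0.4, 1.3, -1.0]
gripper_width: 0.338
```

Request:
play_rows:
  increments:
    - {"offset": [0, 0, 0], "twist": 0, "grip": 0}
    - {"offset": [0, 0, 0], "twist": 0, "grip": 0}

```text
time: 4.42
tool_pos: [0.581, 0.0411, 0.3638]
tool_rot: [-0.001, 0.581, 0.814, -0.0]
contact_force: [-1.1, 1.0, -1.7]
gripper_width: 0.34
```

Run:
```python
from h import *
ims=[]
for c in['scene','side']:
    im,T=look(c); ims.append(im)
    find(c,T,['disc','hub_top','spindle_tip'],n=1)
s=manip.state();print(s['tool_pos'],s['time'],s['gripper_width'],s['contact_force']);print(Rt(s))
o=[cv2.resize(ims[0][150:290,220:380],None,fx=2.5,fy=2.5),cv2.resize(ims[1][120:260,190:350],None,fx=2.5,fy=2.5)]
cv2.imwrite('pics/e.png',np.hstack(o))
```

```text
scene tip_of disc 0.96 [0.5806 0.0397 0.1687]
scene tip_of hub_top 0.67 [0.58   0.0439 0.207 ]
scene tip_of spindle_tip 0.97 [0.5913 0.0347 0.1407]
side tip_of disc 0.78 [0.5773 0.0442 0.1707]
side tip_of hub_top 0.55 [0.5799 0.0462 0.2092]
side tip_of spindle_tip 0.93 [0.5872 0.0356 0.1401]
[0.58045082 0.04330607 0.36477449] 4.8167 0.33615429924908496 [-0.31016771  0.6104177  -1.7417645 ]
[[-3.29185556e-01  9.44265250e-01  8.84204505e-05]
 [ 9.44265254e-01  3.29185555e-01  2.18787670e-05]
 [-8.44737578e-06  9.06945332e-05 -9.99999996e-01]]
```

View pics/e.png

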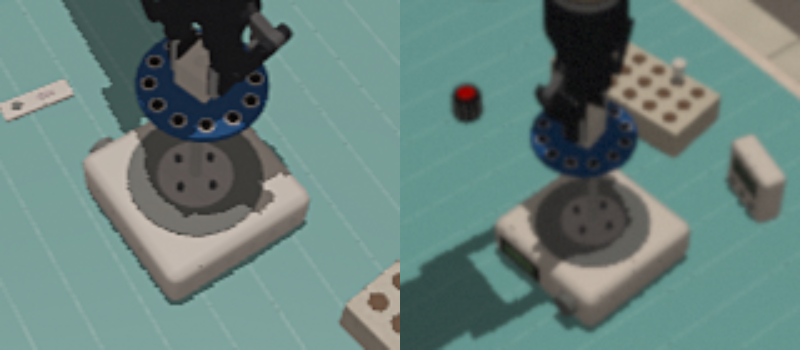

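The disc is held level above the spindle, and its yaw of 19.2° matches the pins. The spindle tip still lies about (+7, -9) mm from the tool in x and y. I'll correct that and feel downward.

Request:
play_rows:
  increments:
    - {"offset": [-10.8, 3.6, 0], "twist": 0, "grip": 0}
    - {"offset": [-10.8, 3.6, 10], "twist": 0, "grip": 0}
    - {"offset": [-10.8, 3.6, 22], "twist": 0, "grip": 0}
    - {"offset": [-10.8, 3.6, 32], "twist": 0, "grip": 0}
    - {"offset": [-10.8, 3.6, 37], "twist": 0, "grip": 0}

```text
time: 5.23
tool_pos: [0.5869, 0.0335, 0.3244]
tool_rot: [-0.002, 0.58, 0.815, -0.001]
contact_force: [-0.3, 0.8, -1.5]
gripper_width: 0.341
```

Request:
play_rows:
  increments:
    - {"offset": [0, 0, 2], "twist": 0, "grip": 0}
    - {"offset": [0, 0, 2], "twist": 0, "grip": 0}

```text
time: 5.4
tool_pos: [0.5873, 0.0335, 0.3242]
tool_rot: [-0.001, 0.58, 0.815, -0.001]
contact_force: [0.0, -0.6, -0.5]
gripper_width: 0.333
```

Request:
play_rows:
  increments:
    - {"offset": [0, 0, 6], "twist": 0, "grip": 0}
    - {"offset": [0, 0, 14], "twist": 0, "grip": 0}
    - {"offset": [0, 0, 22], "twist": 0, "grip": 0}
    - {"offset": [0, 0, 28], "twist": 0, "grip": 0}
    - {"offset": [0, 0, 28], "twist": 0, "grip": 0}

```text
time: 5.82
tool_pos: [0.5872, 0.0339, 0.2961]
tool_rot: [-0.001, 0.58, 0.815, -0.0]
contact_force: [-1.6, 3.6, -4.2]
gripper_width: 0.334
```

Request:
play_rows:
  increments:
    - {"offset": [0.7, 0, 8], "twist": 0, "grip": 0}
    - {"offset": [0.7, 0, 16], "twist": 0, "grip": 0}
    - {"offset": [0.7, 0, 24], "twist": 0, "grip": 0}
    - {"offset": [0.7, 0, 31], "twist": 0, "grip": 0}
    - {"offset": [0.7, 0, 31], "twist": 0, "grip": 0}

```text
time: 6.23
tool_pos: [0.5871, 0.0342, 0.2653]
tool_rot: [-0.001, 0.58, 0.815, -0.0]
contact_force: [-1.3, 2.3, -3.6]
gripper_width: 0.338
```

Request:
play_rows:
  increments:
    - {"offset": [0, 0, 3], "twist": 0, "grip": 0}
    - {"offset": [0, 0, 6], "twist": 0, "grip": 0}
    - {"offset": [0, 0, 6], "twist": 0, "grip": 0}

```text
time: 6.48
tool_pos: [0.5874, 0.0344, 0.2608]
tool_rot: [-0.001, 0.58, 0.815, 0.0]
contact_force: [-4.0, 3.5, -2.4]
gripper_width: 0.335
```

Request:
play_rows:
  increments:
    - {"offset": [0.3, -0.3, 1.5], "twist": 0, "grip": 0}
    - {"offset": [0.3, -0.3, 3], "twist": 0, "grip": 0}
    - {"offset": [0.3, -0.3, 3], "twist": 0, "grip": 0}

```text
time: 6.73
tool_pos: [0.5872, 0.0345, 0.2582]
tool_rot: [-0.0, 0.58, 0.815, 0.0]
contact_force: [-3.9, 3.5, -0.8]
gripper_width: 0.337
```

Request:
play_rows:
  increments:
    - {"offset": [0.3, -0.5, 1.5], "twist": 0, "grip": 0}
    - {"offset": [0.3, -0.5, 3], "twist": 0, "grip": 0}
    - {"offset": [0.3, -0.5, 4], "twist": 0, "grip": 0}
    - {"offset": [0.3, -0.5, 4], "twist": 0, "grip": 0}

```text
time: 7.07
tool_pos: [0.5869, 0.0344, 0.2546]
tool_rot: [0.0, 0.58, 0.815, 0.0]
contact_force: [-4.4, 3.4, 3.1]
gripper_width: 0.336
```

Request:
play_rows:
  increments:
    - {"offset": [0, 0, 0], "twist": 0, "grip": 1}
    - {"offset": [0, 0, 0], "twist": 0, "grip": 1}
    - {"offset": [0, 0, 0], "twist": 0, "grip": 1}
    - {"offset": [0, 0, 0], "twist": 0, "grip": 1}
    - {"offset": [0, 0, 0], "twist": 0, "grip": 1}

```text
time: 7.48
tool_pos: [0.5867, 0.0342, 0.2538]
tool_rot: [0.0, 0.58, 0.815, 0.0]
contact_force: [0.2, 0.6, -0.6]
gripper_width: 0.994
```

Request:
play_rows:
  increments:
    - {"offset": [0, 0, -20], "twist": 0, "grip": 1}
    - {"offset": [0, 0, -55], "twist": 0, "grip": 1}
    - {"offset": [0, 0, -95], "twist": 0, "grip": 1}
    - {"offset": [0, 0, -125], "twist": 0, "grip": 1}
    - {"offset": [0, 0, -125], "twist": 0, "grip": 1}

```text
time: 7.9
tool_pos: [0.5883, 0.0342, 0.388]
tool_rot: [0.006, 0.58, 0.815, 0.004]
contact_force: [0.7, 0.2, 1.1]
gripper_width: 1.002
```

```bash
python3 - <<'E'
from h import *
im,T=look('wrist'); find('wrist',T,['disc','hub_top','spindle_tip'],n=1)
for c in['scene','side']:
    i,t=look(c); find(c,t,['disc','hub_top'],n=1)
s=manip.state();print(s['tool_pos'],s['time'],s['joint_pos']);print(Rt(s))
o=topdown('wrist',im,T,(.587,.0345),.102,.035,400)
cv2.imwrite('pics/f.png',np.hstack([im[:400],o]))
E
python3 -c "
import cv2;i=cv2.imread('pics/f.png');print(i.shape);cv2.imwrite('pics/f.png',cv2.resize(i,None,fx=.8,fy=.8))"
```

```text
wrist tip_of disc 0.89 [0.5866 0.0383 0.0597]
wrist tip_of hub_top 0.95 [0.5885 0.0366 0.0998]
wrist tip_of spindle_tip 0.76 [0.5874 0.0383 0.1368]
scene tip_of disc 0.69 [0.5841 0.0337 0.0595]
scene tip_of hub_top 0.61 [0.5851 0.0355 0.0997]
side tip_of disc 0.75 [0.5853 0.0362 0.0581]
side tip_of hub_top 0.57 [0.5894 0.0339 0.102 ]
[0.58636194 0.0344008  0.37743523] 8.4 [-6.80623749e-02 -1.73800008e-02  1.72975072e+00 -4.48928767e-06
  1.43128951e+00 -4.02026198e-01]
[[-3.27790181e-01  9.44748295e-01 -2.06309739e-03]
 [ 9.44750205e-01  3.27791141e-01  1.36180551e-04]
 [ 8.04921391e-04 -1.90447304e-03 -9.99997863e-01]]
(400, 960, 3)
```

View pics/f.png

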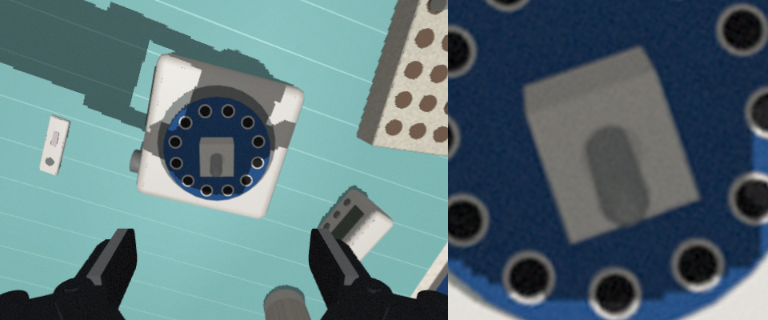

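The disc is home: its origin is at about z 0.059 and the wrist image shows it level with the spindle through the hub. Next, the spacer.

Request:
play_rows:
  increments:
    - {"offset": [-26, -24, 0], "twist": 0, "grip": 1}
    - {"offset": [-52, -48, 0], "twist": 0, "grip": 1}
    - {"offset": [-78, -73, 0], "twist": 0, "grip": 1}
    - {"offset": [-104, -97, 10], "twist": 0, "grip": 1}
    - {"offset": [-130, -121, 20], "twist": 0, "grip": 1}

```text
time: 8.82
tool_pos: [0.5142, -0.1293, 0.3591]
tool_rot: [0.001, 0.579, 0.815, 0.0]
contact_force: [0.9, -1.4, -0.5]
gripper_width: 1.002
```

Request:
play_rows:
  increments:
    - {"offset": [-26, -24, 12], "twist": 0, "grip": 1}
    - {"offset": [-52, -48, 24], "twist": 0, "grip": 1}
    - {"offset": [-78, -73, 36], "twist": 0, "grip": 1}
    - {"offset": [-104, -97, 48], "twist": 0, "grip": 1}
    - {"offset": [-127, -121, 57], "twist": 0, "grip": 1}

```text
time: 9.23
tool_pos: [0.4409, -0.2892, 0.3004]
tool_rot: [-0.001, 0.58, 0.815, -0.0]
contact_force: [1.0, -1.1, -0.5]
gripper_width: 1.001
```

Request:
play_rows:
  increments:
    - {"offset": [0, 0, 0], "twist": 0, "grip": 1}
    - {"offset": [0, 0, 0], "twist": 0, "grip": 1}

```text
time: 9.4
tool_pos: [0.4412, -0.2888, 0.3006]
tool_rot: [-0.001, 0.581, 0.814, 0.0]
contact_force: [0.5, -0.5, 0.9]
gripper_width: 1.001
```

```bash
cat >> h.py <<'E'
def rep(tgt=None):
    s=manip.state();M=Rt(s);print('tcp',np.round(s['tool_pos'],4),'t',round(s['time'],2),'grip',round(s['gripper_width'],3),'F',np.round(s['contact_force'],1),'yaw_y',round(np.degrees(np.arctan2(M[1,1],M[0,1])),1))
    if tgt is not None: print('offset mm',np.round(M.T@(np.array(tgt)-s['tool_pos'])*1000,1))
E
python3 - <<'E'
from h import *
im,T=look('wrist'); find('wrist',T,['spacer'],n=2)
hsv=cv2.cvtColor(topdown('wrist',im,T,(.442,-.288),.024,.05,501),cv2.COLOR_BGR2HSV)
m=cv2.inRange(hsv,(18,110,60),(38,255,255)); n,l,st,ce=cv2.connectedComponentsWithStats(m)
for i in range(1,n):
    if st[i,4]>500: print(st[i],.442-.05+ce[i][0]*.0002,-.288+.05-ce[i][1]*.0002)
cs,_=cv2.findContours(m,cv2.RETR_EXTERNAL,cv2.CHAIN_APPROX_NONE)
cv2.imwrite('pics/g.png',np.hstack([topdown('wrist',im,T,(.442,-.288),.024,.05,400)]))
rep()
E
```

```text
wrist tip_of spacer 0.87 [ 0.4456 -0.2867  0.0007]
[  171   144   170   187 23386] 0.44276361925938595 -0.28547728555546054
tcp [ 0.4424 -0.2874  0.3018] t 9.5 grip 1.003 F [0.9 0.6 0.8] yaw_y 19.1
```

View pics/g.png

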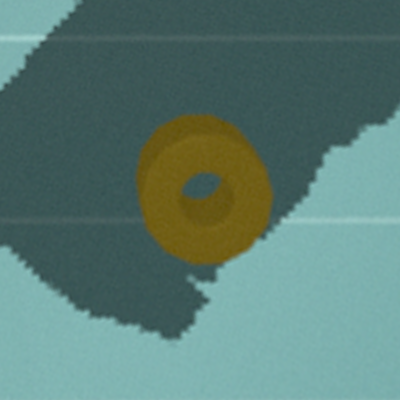

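The spacer's top face is centred at about (207,198) px, which is (0.4443, -0.2873) and agrees with the network. I'll descend and grip.

Request:
play_rows:
  increments:
    - {"offset": [-0.5, 1.8, 35], "twist": 0, "grip": 1}
    - {"offset": [-0.5, 1.8, 70], "twist": 0, "grip": 1}
    - {"offset": [-0.5, 1.8, 100], "twist": 0, "grip": 1}
    - {"offset": [-0.5, 1.8, 118], "twist": 0, "grip": 1}
    - {"offset": [-0.5, 1.8, 123], "twist": 0, "grip": 1}

```text
time: 9.92
tool_pos: [0.4435, -0.2851, 0.1752]
tool_rot: [-0.003, 0.579, 0.815, 0.0]
contact_force: [-1.6, 0.1, -1.1]
gripper_width: 0.996
```

Request:
play_rows:
  increments:
    - {"offset": [0, 0, 0], "twist": 0, "grip": 1}
    - {"offset": [0, 0, 0], "twist": 0, "grip": 0}
    - {"offset": [0, 0, 0], "twist": 0, "grip": 0}
    - {"offset": [0, 0, 0], "twist": 0, "grip": 0}
    - {"offset": [0, 0, 0], "twist": 0, "grip": 0}

```text
time: 10.33
tool_pos: [0.4447, -0.2881, 0.1804]
tool_rot: [0.002, 0.58, 0.815, -0.0]
contact_force: [-0.5, 0.3, 0.0]
gripper_width: 0.454
```

Request:
play_rows:
  increments:
    - {"offset": [0, 0, 0], "twist": 0, "grip": 0}
    - {"offset": [0, 0, 0], "twist": 0, "grip": 0}
    - {"offset": [0, 0, 0], "twist": 0, "grip": 0}

```text
time: 10.58
tool_pos: [0.4448, -0.2883, 0.1806]
tool_rot: [0.001, 0.58, 0.815, -0.0]
contact_force: [-0.7, 1.2, 5.7]
gripper_width: 0.371
```

```bash
python3 -c "
from h import *
rep((.5862,.035,.34))"
```

```text
tcp [ 0.4448 -0.2883  0.1806] t 10.58 grip 0.371 F [-0.7  1.2  5.7] yaw_y 19.1
offset mm [ 258.7  239.8 -159.6]
```

Request:
play_rows:
  increments:
    - {"offset": [0, 0, -25], "twist": 0, "grip": 0}
    - {"offset": [0, 0, -60], "twist": 0, "grip": 0}
    - {"offset": [0, 0, -100], "twist": 0, "grip": 0}
    - {"offset": [0, 0, -140], "twist": 0, "grip": 0}
    - {"offset": [0, 0, -173], "twist": 0, "grip": 0}

```text
time: 11.0
tool_pos: [0.4439, -0.2876, 0.3551]
tool_rot: [0.001, 0.58, 0.815, -0.0]
contact_force: [1.0, -1.2, 0.4]
gripper_width: 0.369
```

Request:
play_rows:
  increments:
    - {"offset": [22, 20, 0], "twist": 0, "grip": 0}
    - {"offset": [48, 45, 0], "twist": 0, "grip": 0}
    - {"offset": [75, 70, 0], "twist": 0, "grip": 0}
    - {"offset": [102, 95, 0], "twist": 0, "grip": 0}
    - {"offset": [129, 120, 0], "twist": 0, "grip": 0}

```text
time: 11.42
tool_pos: [0.5153, -0.1249, 0.3522]
tool_rot: [0.0, 0.58, 0.815, 0.0]
contact_force: [0.1, 0.4, -0.9]
gripper_width: 0.372
```

Request:
play_rows:
  increments:
    - {"offset": [27, 25, 0], "twist": 0, "grip": 0}
    - {"offset": [54, 50, 0], "twist": 0, "grip": 0}
    - {"offset": [81, 75, 0], "twist": 0, "grip": 0}
    - {"offset": [108, 100, 0], "twist": 0, "grip": 0}
    - {"offset": [128.6, 119.8, 0], "twist": 0, "grip": 0}

```text
time: 11.83
tool_pos: [0.5865, 0.0368, 0.352]
tool_rot: [0.0, 0.579, 0.815, 0.0]
contact_force: [-0.7, -0.6, -0.4]
gripper_width: 0.371
```

Request:
play_rows:
  increments:
    - {"offset": [0, 0, 0], "twist": 0, "grip": 0}
    - {"offset": [0, 0, 0], "twist": 0, "grip": 0}
    - {"offset": [0, 0, 0], "twist": 0, "grip": 0}

```text
time: 12.08
tool_pos: [0.5859, 0.0342, 0.3516]
tool_rot: [-0.0, 0.58, 0.815, -0.0]
contact_force: [0.4, -0.4, 0.5]
gripper_width: 0.373
```

Run:
```python
from h import *
o=[]
for c,(x,y) in[('scene',(230,130)),('side',(195,110))]:
    im,T=look(c); find(c,T,['spacer','spindle_tip','hub_top'],n=1); o.append(cv2.resize(im[y:y+140,x:x+140],None,fx=2.8,fy=2.8,interpolation=cv2.INTER_CUBIC))
rep((.5862,.035,.34))
cv2.imwrite('pics/i.png',np.hstack(o))
```

```text
scene tip_of spacer 0.49 [0.5849 0.0345 0.1723]
scene tip_of spindle_tip 0.73 [0.5863 0.032  0.1394]
scene tip_of hub_top 0.84 [0.5879 0.038  0.0973]
side tip_of spacer 0.4 [0.581  0.0361 0.1714]
side tip_of spindle_tip 0.86 [0.5886 0.0361 0.1403]
side tip_of hub_top 0.65 [0.5883 0.0368 0.1019]
tcp [0.586  0.0338 0.3518] t 12.48 grip 0.369 F [ 0.2  0.4 -0.1] yaw_y 19.1
offset mm [ 1.1  0.6 11.8]
```

View pics/i.png

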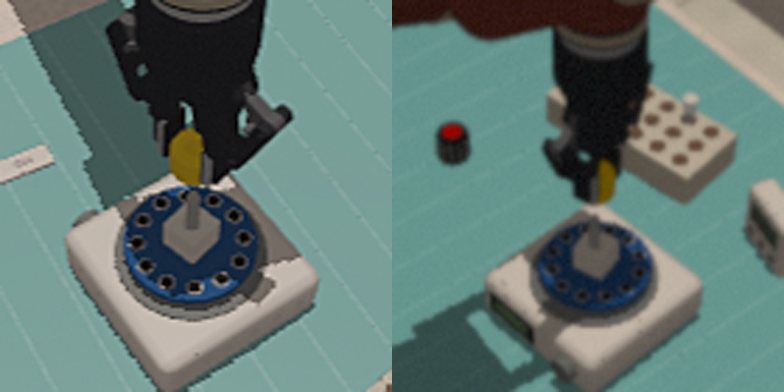

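Request:
play_rows:
  increments:
    - {"offset": [0, 0.6, 8], "twist": 0, "grip": 0}
    - {"offset": [0, 0.6, 18], "twist": 0, "grip": 0}
    - {"offset": [0, 0.6, 26], "twist": 0, "grip": 0}
    - {"offset": [0, 0.6, 32], "twist": 0, "grip": 0}
    - {"offset": [0, 0.6, 35], "twist": 0, "grip": 0}

```text
time: 12.9
tool_pos: [0.5861, 0.0346, 0.3144]
tool_rot: [-0.001, 0.58, 0.815, -0.001]
contact_force: [-0.6, -0.5, -0.4]
gripper_width: 0.367
```

Request:
play_rows:
  increments:
    - {"offset": [0, 0, 0], "twist": 0, "grip": 0}
    - {"offset": [0, 0, 0], "twist": 0, "grip": 0}

```text
time: 13.07
tool_pos: [0.5867, 0.0346, 0.3163]
tool_rot: [-0.0, 0.58, 0.815, -0.0]
contact_force: [0.1, 0.3, -0.2]
gripper_width: 0.369
```

Request:
play_rows:
  increments:
    - {"offset": [0, 0, 5], "twist": 0, "grip": 0}
    - {"offset": [0, 0, 10], "twist": 0, "grip": 0}
    - {"offset": [0, 0, 15], "twist": 0, "grip": 0}
    - {"offset": [0, 0, 15], "twist": 0, "grip": 0}

```text
time: 13.4
tool_pos: [0.5862, 0.0346, 0.3001]
tool_rot: [-0.001, 0.58, 0.815, -0.001]
contact_force: [-0.0, -0.1, -0.9]
gripper_width: 0.37
```

Request:
play_rows:
  increments:
    - {"offset": [0, 0, 5], "twist": 0, "grip": 0}
    - {"offset": [0, 0, 10], "twist": 0, "grip": 0}
    - {"offset": [0, 0, 14], "twist": 0, "grip": 0}
    - {"offset": [0, 0, 14], "twist": 0, "grip": 0}

```text
time: 13.73
tool_pos: [0.5862, 0.0346, 0.2863]
tool_rot: [-0.001, 0.58, 0.815, -0.001]
contact_force: [0.1, 0.3, -0.9]
gripper_width: 0.367
```

Request:
play_rows:
  increments:
    - {"offset": [0, 0, 1.5], "twist": 0, "grip": 0}
    - {"offset": [0, 0, 3], "twist": 0, "grip": 0}
    - {"offset": [0, 0, 4.3], "twist": 0, "grip": 0}
    - {"offset": [0, 0, 4.3], "twist": 0, "grip": 0}

```text
time: 14.07
tool_pos: [0.5866, 0.0346, 0.2832]
tool_rot: [-0.0, 0.58, 0.815, -0.0]
contact_force: [-0.4, 0.7, -0.4]
gripper_width: 0.37
```

Request:
play_rows:
  increments:
    - {"offset": [0, 0, 0.5], "twist": 0, "grip": 0}
    - {"offset": [0, 0, 0.5], "twist": 0, "grip": 1}
    - {"offset": [0, 0, 0.5], "twist": 0, "grip": 1}
    - {"offset": [0, 0, 0.5], "twist": 0, "grip": 1}
    - {"offset": [0, 0, 0.5], "twist": 0, "grip": 1}

```text
time: 14.48
tool_pos: [0.5868, 0.0346, 0.2831]
tool_rot: [0.0, 0.58, 0.815, 0.0]
contact_force: [-0.3, -0.1, -0.4]
gripper_width: 0.912
```

Request:
play_rows:
  increments:
    - {"offset": [0, 0, 0], "twist": 0, "grip": 1}
    - {"offset": [0, 0, -25], "twist": 0, "grip": 1}
    - {"offset": [0, 0, -60], "twist": 0, "grip": 1}
    - {"offset": [0, 0, -95], "twist": 0, "grip": 1}
    - {"offset": [0, 0, -115], "twist": 0, "grip": 1}

```text
time: 14.9
tool_pos: [0.5872, 0.0346, 0.4025]
tool_rot: [0.002, 0.58, 0.815, 0.001]
contact_force: [0.6, 0.3, 0.6]
gripper_width: 1.001
```

Request:
play_rows:
  increments:
    - {"offset": [25, 11, 0], "twist": 0, "grip": 1}
    - {"offset": [50, 22, 0], "twist": 0, "grip": 1}
    - {"offset": [75, 33, 0], "twist": 0, "grip": 1}
    - {"offset": [100, 44, 10], "twist": 0, "grip": 1}
    - {"offset": [130, 56, 20], "twist": 0, "grip": 1}

```text
time: 15.32
tool_pos: [0.5973, 0.1765, 0.3789]
tool_rot: [0.001, 0.58, 0.814, 0.001]
contact_force: [1.0, -0.2, -0.6]
gripper_width: 0.997
```

Request:
play_rows:
  increments:
    - {"offset": [25, 11, 18], "twist": 0, "grip": 1}
    - {"offset": [50, 22, 36], "twist": 0, "grip": 1}
    - {"offset": [75, 33, 54], "twist": 0, "grip": 1}
    - {"offset": [100, 44, 68], "twist": 0, "grip": 1}
    - {"offset": [112, 49, 73], "twist": 0, "grip": 1}

```text
time: 15.73
tool_pos: [0.6055, 0.3, 0.3017]
tool_rot: [-0.002, 0.579, 0.815, -0.001]
contact_force: [-0.5, -0.1, 0.2]
gripper_width: 0.998
```

Request:
play_rows:
  increments:
    - {"offset": [0, 0, 0], "twist": 0, "grip": 1}
    - {"offset": [0, 0, 0], "twist": 0, "grip": 1}

```text
time: 15.9
tool_pos: [0.6066, 0.2977, 0.3049]
tool_rot: [0.0, 0.579, 0.815, -0.0]
contact_force: [-0.5, -0.6, 0.1]
gripper_width: 1.0
```

Run:
```python
from h import *
im,T=look('wrist'); find('wrist',T,['cap'],n=2)
o=[topdown('wrist',im,T,(.606,.297),.034,.04,400)]
for c,(x,y) in[('scene',(250,170)),('side',(225,150))]:
    i,t=look(c); find(c,t,['spacer','disc','hub_top','spindle_tip'],n=1); o.append(cv2.resize(i[y:y+90,x:x+90],(195,195),interpolation=cv2.INTER_CUBIC))
o=np.hstack([o[0],np.vstack([o[1],o[2],np.zeros((10,195,3),np.uint8)])])
cv2.imwrite('pics/j.png',o)
rep()
```

```text
wrist tip_of cap 0.86 [6.031e-01 2.964e-01 5.000e-04]
scene tip_of spacer 0.68 [0.5847 0.0357 0.105 ]
scene tip_of disc 0.64 [ 0.4102 -0.0435 -0.002 ]
scene tip_of hub_top 0.84 [0.5866 0.0377 0.102 ]
scene tip_of spindle_tip 0.7 [0.5875 0.0307 0.1389]
side tip_of spacer 0.73 [0.5856 0.0369 0.1024]
side tip_of disc 0.68 [0.5868 0.0369 0.0589]
side tip_of hub_top 0.89 [0.5865 0.0375 0.1014]
side tip_of spindle_tip 0.64 [0.5868 0.0358 0.142 ]
tcp [0.6066 0.2974 0.305 ] t 16.5 grip 0.998 F [1.3 0.4 1. ] yaw_y 19.1
```

View pics/j.png

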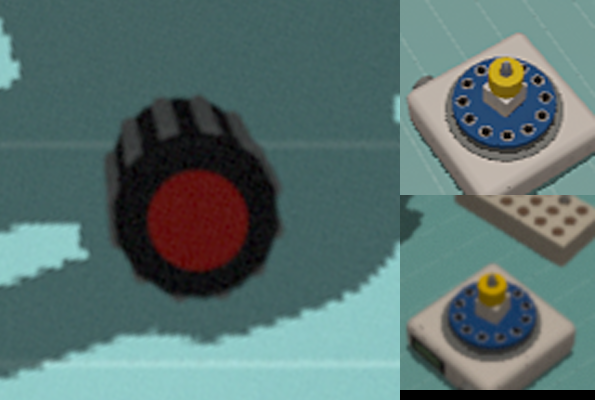

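The spacer sits flat on the hub in both cameras. The cap's red dot is at (197,220) px, so I'll aim for (0.605, 0.2935). I'll descend and grip.

Request:
play_rows:
  increments:
    - {"offset": [-3.2, -2.8, 30], "twist": 0, "grip": 1}
    - {"offset": [-3.2, -2.8, 65], "twist": 0, "grip": 1}
    - {"offset": [-3.2, -2.8, 95], "twist": 0, "grip": 1}
    - {"offset": [-3.2, -2.8, 118], "twist": 0, "grip": 1}
    - {"offset": [-3.2, -2.8, 124], "twist": 0, "grip": 1}

```text
time: 16.92
tool_pos: [0.6027, 0.2928, 0.1753]
tool_rot: [-0.003, 0.58, 0.815, -0.004]
contact_force: [-1.0, -0.6, -0.2]
gripper_width: 0.998
```

Request:
play_rows:
  increments:
    - {"offset": [0, 0, 0], "twist": 0, "grip": 1}
    - {"offset": [0, 0, 0], "twist": 0, "grip": 0}
    - {"offset": [0, 0, 0], "twist": 0, "grip": 0}
    - {"offset": [0, 0, 0], "twist": 0, "grip": 0}
    - {"offset": [0, 0, 0], "twist": 0, "grip": 0}

```text
time: 17.33
tool_pos: [0.6058, 0.294, 0.1832]
tool_rot: [0.001, 0.58, 0.815, 0.001]
contact_force: [-1.8, 0.4, 3.2]
gripper_width: 0.455
```

Request:
play_rows:
  increments:
    - {"offset": [0, 0, 0], "twist": 0, "grip": 0}
    - {"offset": [0, 0, 0], "twist": 0, "grip": 0}
    - {"offset": [0, 0, 0], "twist": 0, "grip": 0}

```text
time: 17.58
tool_pos: [0.6059, 0.294, 0.1832]
tool_rot: [0.001, 0.58, 0.815, 0.001]
contact_force: [-0.4, 0.2, 5.7]
gripper_width: 0.378
```

```bash
python3 -c "
from h import *
im,T=look('wrist');find('wrist',T,['cap'],n=1)
rep((.5865,.0346,.34))
g=topdown('wrist',im,T,(.605,.2935),.034,.04,401);h=cv2.cvtColor(g,cv2.COLOR_BGR2HSV)
m=cv2.inRange(h,(0,120,60),(8,255,255))|cv2.inRange(h,(172,120,60),(180,255,255))
n,l,st,ce=cv2.connectedComponentsWithStats(m)
for i in range(1,n):
    if st[i,4]>200: print(st[i],.605-.04+ce[i][0]*.0002,.2935+.04-ce[i][1]*.0002)
"
```

```text
wrist tip_of cap 0.91 [ 0.6074  0.2973 -0.0009]
tcp [0.6059 0.294  0.1832] t 17.68 grip 0.371 F [-0.3 -0.4  6. ] yaw_y 19.1
offset mm [-238.7 -102.8 -157.2]
[ 164  147  102  102 8090] 0.607967021013597 0.2940221013597033
```

Request:
play_rows:
  increments:
    - {"offset": [0, 0, -25], "twist": 0, "grip": 0}
    - {"offset": [0, 0, -60], "twist": 0, "grip": 0}
    - {"offset": [0, 0, -100], "twist": 0, "grip": 0}
    - {"offset": [0, 0, -140], "twist": 0, "grip": 0}
    - {"offset": [0, 0, -173], "twist": 0, "grip": 0}

```text
time: 18.1
tool_pos: [0.6049, 0.2937, 0.3571]
tool_rot: [0.001, 0.58, 0.815, 0.001]
contact_force: [1.2, 0.4, -0.2]
gripper_width: 0.375
```

Request:
play_rows:
  increments:
    - {"offset": [-20, -9, 0], "twist": 0, "grip": 0}
    - {"offset": [-45, -19, 0], "twist": 0, "grip": 0}
    - {"offset": [-70, -30, 0], "twist": 0, "grip": 0}
    - {"offset": [-95, -41, 0], "twist": 0, "grip": 0}
    - {"offset": [-120, -52, 0], "twist": 0, "grip": 0}

```text
time: 18.52
tool_pos: [0.5946, 0.1622, 0.3538]
tool_rot: [-0.0, 0.58, 0.815, -0.0]
contact_force: [0.9, -0.5, -0.3]
gripper_width: 0.373
```

Request:
play_rows:
  increments:
    - {"offset": [-28, -12, 0], "twist": 0, "grip": 0}
    - {"offset": [-56, -24, 0], "twist": 0, "grip": 0}
    - {"offset": [-84, -36, 0], "twist": 0, "grip": 0}
    - {"offset": [-108, -46, 0], "twist": 0, "grip": 0}
    - {"offset": [-118.7, -50.8, 0], "twist": 0, "grip": 0}

```text
time: 18.93
tool_pos: [0.5856, 0.0319, 0.3538]
tool_rot: [0.0, 0.581, 0.814, -0.0]
contact_force: [-0.1, 0.0, -1.5]
gripper_width: 0.375
```

Request:
play_rows:
  increments:
    - {"offset": [0, 0, 0], "twist": 0, "grip": 0}
    - {"offset": [0, 0, 0], "twist": 0, "grip": 0}
    - {"offset": [0, 0, 0], "twist": 0, "grip": 0}

```text
time: 19.18
tool_pos: [0.5861, 0.0354, 0.3538]
tool_rot: [-0.0, 0.579, 0.815, 0.0]
contact_force: [-0.6, -0.4, -0.5]
gripper_width: 0.376
```

Run:
```python
from h import *
for c in['scene','side']:
    im,T=look(c); find(c,T,['cap','spindle_tip','spacer'],n=1)
rep((.5865,.0346,.325))
```

```text
scene tip_of cap 0.76 [0.5896 0.0365 0.1722]
scene tip_of spindle_tip 0.83 [0.5867 0.0336 0.1366]
scene tip_of spacer 0.61 [ 0.7784 -0.0156 -0.0029]
side tip_of cap 0.55 [0.5878 0.0403 0.1696]
side tip_of spindle_tip 0.95 [0.5904 0.0332 0.1411]
side tip_of spacer 0.74 [0.5905 0.034  0.1431]
tcp [0.5861 0.0349 0.3539] t 19.58 grip 0.378 F [-0.4  0.5 -0.8] yaw_y 19.2
offset mm [-0.4  0.2 28.9]
```

Request:
play_rows:
  increments:
    - {"offset": [-1, 0.2, 8], "twist": 0, "grip": 0}
    - {"offset": [-1, 0.2, 18], "twist": 0, "grip": 0}
    - {"offset": [-1, 0.2, 27], "twist": 0, "grip": 0}
    - {"offset": [-1, 0.2, 32], "twist": 0, "grip": 0}
    - {"offset": [-1, 0.2, 35], "twist": 0, "grip": 0}

```text
time: 20.0
tool_pos: [0.5862, 0.0337, 0.3169]
tool_rot: [-0.001, 0.58, 0.815, -0.0]
contact_force: [0.1, 1.8, 1.3]
gripper_width: 0.379
```

Request:
play_rows:
  increments:
    - {"offset": [0, 0, 0], "twist": 0, "grip": 0}
    - {"offset": [0, 0, 0], "twist": 0, "grip": 0}

```text
time: 20.17
tool_pos: [0.5865, 0.0336, 0.3185]
tool_rot: [-0.0, 0.58, 0.815, -0.0]
contact_force: [0.5, 0.5, -0.9]
gripper_width: 0.376
```

Request:
play_rows:
  increments:
    - {"offset": [0, 0, 3], "twist": 0, "grip": 0}
    - {"offset": [0, 0, 6], "twist": 0, "grip": 0}
    - {"offset": [0, 0, 8.5], "twist": 0, "grip": 0}
    - {"offset": [0, 0, 8.5], "twist": 0, "grip": 0}
    - {"offset": [0, 0, 8.5], "twist": 0, "grip": 0}

```text
time: 20.58
tool_pos: [0.5865, 0.0339, 0.31]
tool_rot: [-0.0, 0.58, 0.815, 0.0]
contact_force: [0.7, 3.7, -0.6]
gripper_width: 0.374
```

Request:
play_rows:
  increments:
    - {"offset": [0.7, 0, 0.8], "twist": 0, "grip": 0}
    - {"offset": [0.7, 0, 0.8], "twist": 0, "grip": 0}

```text
time: 20.75
tool_pos: [0.5863, 0.0343, 0.3095]
tool_rot: [0.0, 0.58, 0.815, -0.0]
contact_force: [0.8, 3.2, 0.2]
gripper_width: 0.372
```

Request:
play_rows:
  increments:
    - {"offset": [0, 0, 0], "twist": 0, "grip": 1}
    - {"offset": [0, 0, 0], "twist": 0, "grip": 1}
    - {"offset": [0, 0, 0], "twist": 0, "grip": 1}
    - {"offset": [0, 0, 0], "twist": 0, "grip": 1}
    - {"offset": [0, 0, 0], "twist": 0, "grip": 1}

```text
time: 21.17
tool_pos: [0.5864, 0.034, 0.3097]
tool_rot: [0.0, 0.58, 0.815, -0.0]
contact_force: [-0.2, 0.7, -0.5]
gripper_width: 1.001
```

Request:
play_rows:
  increments:
    - {"offset": [0, 0, -25], "twist": 0, "grip": 1}
    - {"offset": [0, 0, -55], "twist": 0, "grip": 1}
    - {"offset": [0, 0, -85], "twist": 0, "grip": 1}
    - {"offset": [0, 0, -85], "twist": 0, "grip": 1}
    - {"offset": [0, 0, -85], "twist": 0, "grip": 1}

```text
time: 21.58
tool_pos: [0.587, 0.0341, 0.3978]
tool_rot: [0.003, 0.58, 0.815, 0.001]
contact_force: [0.7, 0.6, 0.1]
gripper_width: 0.995
```

Run:
```python
from h import *
o=[]
for c,(x,y) in[('scene',(230,150)),('side',(205,140))]:
    im,T=look(c); find(c,T,['cap','spacer','disc','hub_top'],n=1); o.append(cv2.resize(im[y:y+120,x:x+120],(396,396),interpolation=cv2.INTER_CUBIC))
rep()
cv2.imwrite('pics/k.png',np.hstack(o))
```

```text
scene tip_of cap 0.67 [0.5895 0.0324 0.1254]
scene tip_of spacer 0.63 [0.5855 0.0351 0.1027]
scene tip_of disc 0.69 [0.5866 0.0334 0.0606]
scene tip_of hub_top 0.76 [0.5887 0.0368 0.0979]
side tip_of cap 0.56 [0.5881 0.0409 0.122 ]
side tip_of spacer 0.66 [0.5846 0.0367 0.1021]
side tip_of disc 0.9 [0.586  0.0346 0.0612]
side tip_of hub_top 0.84 [0.5889 0.0376 0.1039]
tcp [0.5863 0.0343 0.394 ] t 22.08 grip 1.005 F [ 1.  -1.   0.1] yaw_y 19.1
```

View pics/k.png

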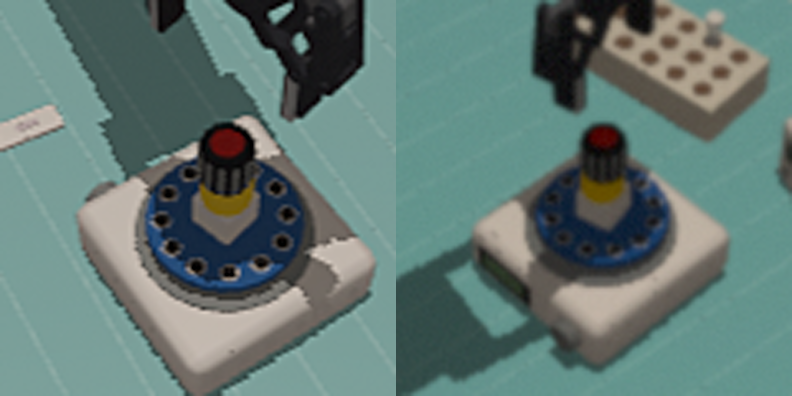

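The disc, spacer and cap are stacked upright, and the gripper is clear. I'll hand the job in.

```bash
python3 -c "
from h import *
print(manip.job_done()); rep()"
```

```text
the job is handed in; nothing more can be done
None
the job is handed in; nothing more can be done
```

I built the stack in order on the spindle and handed it in at about 22 s of the 72 s allowed. The disc went on with its slots over the pins at about 19°, then the yellow spacer, then the black cap.

- **Stack heights:** my last camera checks put the disc origin at about 0.061 m (0.060 expected) and the spacer underside at about 0.102 m (0.102). The cap underside read about 0.122–0.125 m (0.126).
- **Position and contact:** all three looked upright on the axis, and the gripper was open and clear. The contact forces I read stayed around 6 N or less.
- **Disagreement:** the two fixed cameras gave cap y positions about 8 mm apart (0.032 and 0.041). They straddle the axis and are about what the detector's error allows. The cap slid over the spindle without resistance, so I took it as centred.
- **Not rechecked:** I did not measure the green ring or the bystanders again at the end. The arm never worked near them.

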